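# Refit the selector knob of a spa control box and hold it pushed in

### The arm

A 6-joint arm with a two-finger parallel gripper is mounted at the origin on the work surface. World frame = base frame: x ahead of the robot, y to its left, z up, the work surface at z = 0. Lengths are in m, angles in degrees, forces in N, time in s.
With the tool pointing down it reaches from about 0.4 to 0.825 m from the base axis. Payload 7 kg.
Tool frame: the origin (TCP) lies midway between the tips of the shut fingers; the grasp point (between the pads) lies 19 mm behind it; z points along the fingers, y is the line along which they close (so a half turn about z gives the same grasp; the last joint's range is limited). The gripper opens to 85 mm and grips with 20 to 120 N. Pads are 22 mm wide; open, the fingers measure 114 mm over their backs; the gripper's body (76 mm by 85 mm) begins 54 mm behind the grasp point. The pads swing forward as they close: fully open they stand 13 mm farther back than shut.
Start: joints at [91.278, 20.546, 0.682, 0, -70.136, -16.507], TCP at [0.177, 0.651, 0.199] pointing down, gripper open.
Joint ranges: [-176.03, 176.03], [-82.01, 121.73], [-58.28, 71.71], [-173.87, 95.51], [-174.79, -0.11], [-173.66, 173.66]. Speed limits (degrees/s): [136.94, 136.94, 172.46, 180, 180, 180].

### API

Orientations are given as [roll, pitch, yaw] about the fixed x, y, z axes, in that order (R = Rz(yaw) Ry(pitch) Rx(roll)).
In Python, from rig import get_obs, viewer, manip gives the robot as it stands.
- The arm moves only by the tool jog_arm, never from a script. Its argument "steps" is one flat list of numbers, 4 for each row, row after row: the shift along the world's x, y, z in cm, then the turn about the world's z in rad. In form: [x, y, z, roll, x, y, z, roll, ...]. A call has 1 to 10 rows; each row is the pose to reach, as a shift and turn from the pose commanded when the call began; what a row does not reach only later rows make up. A row lasts 1/12 s, in which the tool goes at most 41.7 mm and 7.16 degrees, less where a joint would pass 70% of its speed; a pose out of reach is approached as far as the arm can. A call with a gripper value outside its range is refused whole. "fingers" is the opening, from 0 (shut) to 1 (fully open), set as the call begins (left out, the last holds). The fingers move at their own pace and stop on an object; "force" is the grip in N (left out, the last holds). Time passes only in rows, so rows that repeat a pose let the fingers close. It gives the time, the measured TCP pose, the force, the opening and the grip force at its end, in the units of the state.
- get_obs(): the state, without advancing time (a new reading comes with each control period).
- viewer.grab_frame(name): name is "scene" or "top"; returns (picture, depth): 420x560x3 uint8, blue, green, red; 420x560 float32, m along the optical axis (not along the pixel's ray), 0 where there is no reading.
- viewer.get_calibration(name): a dict with "fov_y" (degrees; the focal length in pixels is half the picture's height over the tangent of half this angle, whatever the lens; pixels are square), "cx", "cy" (the principal point, pixels), "eye" and "rotation" of the camera in the world. Camera axes: x right, y up, looking along -z (the intrinsics and any distortion apply to the point x, -y, -z); pixel columns grow to the right and rows downward; lengths in m; the calibration is good to about 2 mm. A picture is of the moment at which its call begins. get_calibration takes no time and is no camera call.
- manip.job_done(): hands the job in; it is judged then, once.
The state is a dict: "t": time; "joints": joint angles; "dq": joint speeds; "effort": joint torques, N m; "tool_pos": TCP position; "tcp_rot": TCP orientation; "force": force on the tool from outside, world axes, zero at the start; "wrist_torque": the same for the moment, N m; "grip_width": finger opening in m; "finger_force": force on a finger pad.
Only numpy, scipy, OpenCV 4.12 (cv2) and the standard library are available. Lean on these libraries where they do the work, as an engineer would, in place of code of your own. Each camera call takes 0.05 s, during which the arm holds its last target. There are 200 camera calls.

### The job

The spring-loaded selector shaft of the open spa control box has lost its knob, which stands on the bench: the larger black one with the bar grip. Pick it up by the bar, turn it so that the flat in its D-shaped bore matches the flat of the D-shaped shaft, push it fully home on the shaft, and go on pressing so that the shaft is pushed in well past half of its spring travel. Finish while still gripping the knob and holding it pressed in; leave the grey cap, the screwdriver and the pliers where they lie.

Things in the scene. Friction and masses are not known exactly. Their poses are not given: they have to be found in the camera images.
- knob: Loose black knob, 50-115 g, upright on the bench, bore down. Origin: centre of underside; z up, x to the bar's pointed end. Skirt 12-sided, 51 mm wide, z 0-22. On it a bar grip along x, 16 mm wide, z 22-48, parallel sides from x -22 to +22, +x end pointed, -x end square. Blind D bore from below: 16 deep, 22 dia., its flat 6.5 mm from the axis on the +x side, under the pointed end.
- knob_pointer (a point): Tip of the knob's pointed bar end at the bar's top: x 30, y 0, z 48 mm in the knob's frame, same axes. A thin white index line on top runs out to it.
- shaft_tip (a point): Centre of the top of the bare upright brass D-shaft; z up, x square out of its flat (within 0.85 rad of world +x). 20 mm dia., flat 5.5 mm from the axis, top 5 mm tapered by 2.8 mm all round; stands 28 mm above the grey block, 84 mm above the bench. Turns only stiffly (0.25 N m). With the knob home, its underside is 16 mm below this point and the x axes agree.
- shaft (a joint): How far the shaft is pushed in (m): 0 out, 0.008 at its stop. A spring pushes it back out: 5 N to start, 13 N at 8 mm. It springs back when not pressed.
- control_box: Open black box, 160 (x) x 200 (y) mm, walls 52 mm high, fixed to the bench. Holds the grey selector block (50 x 56 mm, top 56 mm above the bench) centred at x -20, y -30 mm; nothing else in it is higher. Origin: centre of its underside.
- valve_cap: Bystander: plain grey round cap, a cone frustum 38 mm in diameter below and 34 mm above, 22 mm high, no bar; may stand in either the nearer or the farther place to the right. Origin: centre of its underside.
- screwdriver: Bystander: red-handled screwdriver, 190 mm long, lying across beyond the knob, its x axis along the tool, roughly along world y. Origin under the middle.
- pliers: Bystander: red-handled long-nose pliers, 175 mm long, 14 mm high, lying beyond the screwdriver. Origin under the pivot, x towards the nose.
Not all that is in view belongs to the job. Several things have the shape of the knob; the one meant has the colours described above.

How it is judged:
By the outcome, as a careful person would: the job done as asked, in the order asked, and still so for the second after the job is handed in, while the arm keeps its last pose, push and grip.
It also fails if it takes over 45 s, if anything falls off the work surface, if the arm or the gripper's body presses on something with over 40 N, if the wrist force passes 120 N, or if a joint passes its speed limit or range.

## Working session

There is one attempt and no reset: what is moved stays moved. The work goes in short steps, Python scripts to look and compute and a tool call to move; the robot and the scene stay as the last step left them, time stands still between calls to the robot, and variables do not carry over. Pictures are saved under pics/ and viewed, at most 10 in all, crops included, and the job is handed in when it is done.

Besides the shell and the picture viewer there is one more tool, called after "Request:" by a JSON object that holds its "fn" and its "kwargs", one argument or row to a line. jog_arm: Moves the arm, as the interface text tells. Its arguments: {"type":"object","properties":{"steps":{"type":"array"},"fingers":{"type":"number"},"force":{"type":"number"}},"required":["steps"]}

```bash
mkdir -p pics; python3 - <<'E'
from rig import get_obs, viewer
import cv2,numpy as np
for n in("scene","top"):
    p,d=viewer.grab_frame(n);cv2.imwrite(f"pics/{n}0.png",p);np.save(f"pics/{n}0.npy",d)
    print(n,viewer.get_calibration(n))
print(get_obs())
E
ls
```

```text
scene {'fov_y': 51.722480230631405, 'cx': 281.2891571518551, 'cy': 204.94337580635926, 'eye': array([ 1.05878688, -0.14652648,  0.6852413 ]), 'rotation': array([41.39490466,  0.1628195 , 79.36231168])}
top {'fov_y': 48.99454106502142, 'cx': 271.7076687755845, 'cy': 209.79872917969857, 'eye': array([ 0.47404458, -0.07262283,  1.12459529]), 'rotation': array([  4.16278104,  -0.39932834, -90.43140539])}
{'t': 0.1, 'joints': array([ 9.12776932e+01,  2.05870228e+01,  6.38961898e-01, -1.76889174e-02,
       -7.01348491e+01, -1.65059283e+01]), 'dq': array([ 0.11209957, -0.20361048,  0.14557916,  0.00472625,  0.04713974,
        0.03280793]), 'effort': array([-7.01056433e-04, -5.84766448e+01,  2.94108993e+01,  6.95446730e+00,
       -3.13460609e-03,  3.46629243e-06]), 'tool_pos': array([0.17721399, 0.65083182, 0.19826056]), 'tcp_rot': array([ 1.79915782e+02, -7.61378000e-03, -1.52342523e+01]), 'force': array([ 0.12318747, -0.46914013, -0.44478873]), 'wrist_torque': array([0.01440818, 0.00865975, 0.03373008]), 'finger_force': 0.0, 'grip_width': 0.08558775617493615}
pics
```

View pics/top0.png

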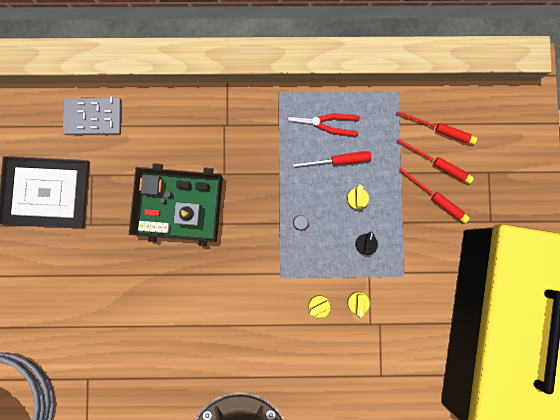

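View pics/scene0.png

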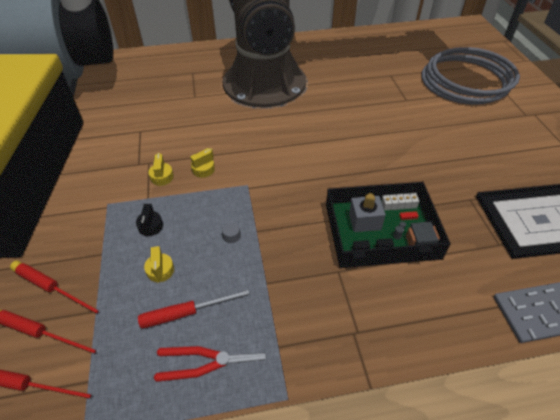

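Top view: the black knob is at about (367,244). Yellow knobs at (358,198), (319,306) and (358,302) have the same shape but the wrong colour. The shaft is at about (186,213), and the grey cap is at (300,223). Next, enlarged crops.

```bash
cat > h.py <<'E'
import numpy as np,cv2
from scipy.spatial.transform import Rotation as R
from rig import get_obs, viewer
def cam(n):
    c=viewer.get_calibration(n); f=210/np.tan(np.radians(c['fov_y'])/2)
    return c,f,R.from_euler('xyz',c['rotation'],degrees=True).as_matrix()
def px_z(n,u,v,z):   # pixel -> world on plane z
    c,f,M=cam(n); d=M@np.array([(u-c['cx'])/f,-(v-c['cy'])/f,-1]); e=c['eye']
    return e+d*(z-e[2])/d[2]
def px_d(n,u,v,dep):
    c,f,M=cam(n); return c['eye']+M@(np.array([(u-c['cx'])/f,-(v-c['cy'])/f,-1])*dep)
def proj(n,p):
    c,f,M=cam(n); q=M.T@(np.asarray(p)-c['eye']); return c['cx']+f*q[0]/-q[2],c['cy']+f*q[1]/q[2]
def crop(p,u0,v0,w,h,k): return cv2.resize(p[v0:v0+h,u0:u0+w],None,fx=k,fy=k,interpolation=cv2.INTER_CUBIC)
E
python3 - <<'E'
from h import *
p=cv2.imread('pics/top0.png');s=cv2.imread('pics/scene0.png')
a=np.hstack([crop(p,342,220,50,50,8),crop(p,161,188,50,50,8)])
g=np.clip((crop(s,124,192,50,25,8).astype(float))*1.6,0,255).astype(np.uint8)
b=np.hstack([g,crop(s,344,190,50,25,8)])
cv2.imwrite('pics/c1.png',np.vstack([a,b]))
d=np.load('pics/top0.npy');e=np.load('pics/scene0.npy')
for u,v in((367,244),(186,213),(300,223),(300,260),(330,176),(380,260),(230,260)):print(u,v,px_d('top',u,v,d[v,u]).round(4))
for u,v in((130,300),(250,350),(400,130),(369,201)):print(u,v,px_d('scene',u,v,e[v,u]).round(4))
E
```

```text
367 244 [ 0.4708 -0.3021  0.0497]
186 213 [0.5439 0.1134 0.0834]
300 223 [ 0.522  -0.1484  0.0228]
300 260 [ 0.4332 -0.1488  0.0016]
330 176 [ 0.6378 -0.2248  0.0031]
380 260 [ 0.4317 -0.343   0.0019]
230 260 [ 0.4344  0.0212 -0.002 ]
130 300 [ 6.351e-01 -3.411e-01  1.000e-04]
250 350 [ 0.7653 -0.1451  0.0013]
400 130 [ 0.2735  0.3001 -0.0022]
369 201 [0.5496 0.1166 0.0732]
```

View pics/c1.png

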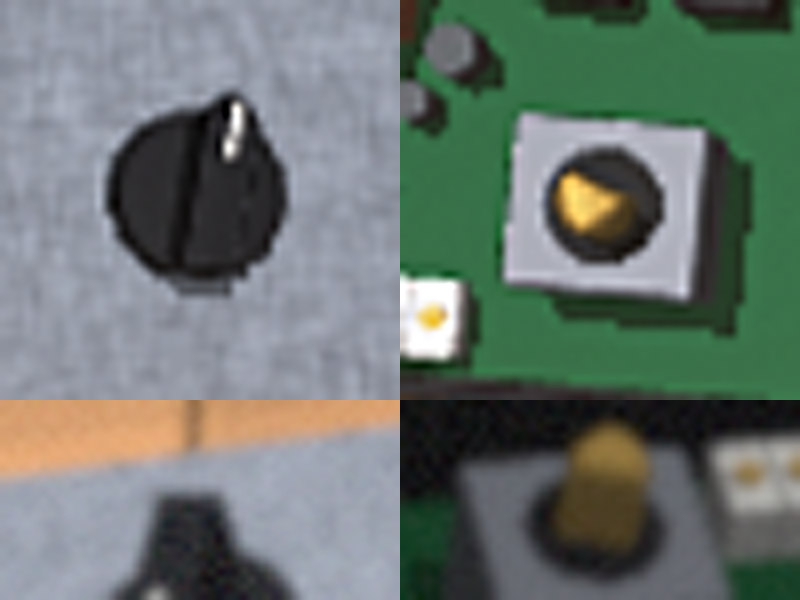

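The crops show the black knob with its white index line pointing up and slightly right (tip about (371.4,232)). The brass D-shaft's flat faces up-right in the top view and towards the camera in the scene view. Next I average some depth frames to get the flat's yaw and the knob's pose.

```bash
cat >> h.py <<'E'
def grab(n,k):
    P,D=zip(*[viewer.grab_frame(n) for _ in range(k)]); D=np.array(D); D[D==0]=np.nan
    return np.mean(P,0).astype(np.uint8),np.nanmedian(D,0),np.nanstd(D,0)
def cloud(n,D,u0,u1,v0,v1):
    c,f,M=cam(n); v,u=np.mgrid[v0:v1,u0:u1]; d=D[v0:v1,u0:u1]
    q=np.stack([(u-c['cx'])/f,-(v-c['cy'])/f,-np.ones_like(u)],-1)*d[...,None]
    return q@M.T+c['eye']
E
python3 - <<'E'
from h import *
np.set_printoptions(linewidth=220,suppress=True)
ps,ds,ss=grab('scene',12);pt,dt,st=grab('top',12)
np.savez('pics/avg.npz',ps=ps,ds=ds,pt=pt,dt=dt)
print('noise',np.nanmedian(ss),np.nanmedian(st))
C=cloud('scene',ds,360,378,190,212)
print('scene z mm');print((C[...,2]*1000).round().astype(int))
print('scene x mm -500');print((C[...,0]*1000-500).round().astype(int))
C=cloud('top',dt,176,196,203,223)
print('top z');print((C[...,2]*1000).round().astype(int))
C=cloud('top',dt,354,380,228,258)
print('knob z');print((C[...,2]*1000).round().astype(int))
for uv in((371.4,232),(370.7,239.4)):print(px_z('top',*uv,.048))
print(px_z('top',366.6,244.2,.018))
E
```

```text
noise 0.0014436004 0.0019628848
scene z mm
[[39 40 39 39 40 38 38 38 38 38 37 37 36 37 36 36 36 36]
 [37 37 37 36 36 35 35 35 35 34 35 34 34 34 33 33 33 33]
 [34 34 32 33 32 33 32 32 31 32 31 32 31 30 31 30 30 30]
 [30 30 31 30 30 29 29 30 29 83 83 84 28 27 28 27 28 27]
 [27 28 27 27 27 26 26 83 83 83 83 83 84 84 25 24 24 23]
 [25 24 24 23 24 24 82 84 84 84 83 84 84 84 20 21 21 20]
 [21 20 21 21 21 80 82 83 84 83 83 84 84 84 83 56 56 55]
 [56 55 55 55 55 80 81 81 83 82 82 83 83 83 83 79 55 56]
 [55 56 56 55 56 79 80 80 81 81 81 81 82 83 82 79 55 56]
 [55 56 56 56 57 77 78 78 78 79 79 79 80 81 80 77 55 56]
 [55 55 57 56 71 74 74 75 76 77 77 78 78 79 79 56 55 55]
 [56 57 57 57 69 71 72 73 73 73 75 75 75 76 76 56 56 55]
 [57 57 57 57 67 68 70 70 70 71 72 72 73 74 72 57 56 56]
 [57 57 57 57 65 66 66 67 67 68 69 69 71 71 67 57 58 55]
 [57 57 56 57 63 63 64 64 66 66 66 67 67 68 57 57 57 55]
 [56 57 57 57 60 61 61 62 62 63 63 64 64 64 57 58 57 57]
 [56 57 58 56 57 58 58 58 60 60 60 61 62 61 57 58 57 56]
 [56 57 57 57 57 57 57 58 56 57 58 58 59 57 57 57 58 55]
 [55 57 57 57 58 57 57 57 57 57
[... 4983 characters left out ...]
21 22  1  1  3  2]
 [ 1  0  1  1  3 16 22 23 22 31 42 48 49 49 47 48 49 49 22 22 21  2  1  1  1  3]
 [ 2  1  1  1  1  1 14 22 22 32 44 46 47 48 48 48 48 48 23 21  0  3  1  0  2  0]
 [ 1  1  2  0  2  0  2 11 21 23 23 22 21 21 42 48 48 48  1  1  0  1  1  1  1  1]
 [ 1  3  2  0  1  2  0 -1  1  1  1 22 21 21 21 21  0  0  0  0  1  0  0  0  1  0]
 [ 3  1  0  1  2  1  1  0  1  0  2  1  1  2  0  1  1  2  1  0  1  0  3  0  1  1]
 [ 2  0  1  2  2  1  1  0  2  2  0  1  0  0  2  2  0  1  3  0  1  1  2  1  3  2]
 [ 1  0  1  1  0 -1  0  2  2  0  2  0  1  0  1 -1  2  1  1  0  1  1  0  2  2  0]]
[ 0.49867434 -0.31336761  0.048     ]
[ 0.48142561 -0.31132927  0.048     ]
[ 0.47021946 -0.30786871  0.018     ]
```

```bash
python3 - <<'E'
from h import *
z=np.load('pics/avg.npz');ds,dt=z['ds'],z['dt']
C=cloud('scene',ds,363,376,200,207)[:, 3:10].reshape(-1,3)   # cols 366..372, flat
C=C[(C[:,2]>.06)&(C[:,2]<.0775)]
m=C.mean(0);n=np.linalg.svd(C-m)[2][2];n*=np.sign(n[0])
# vertical-plane fit too
h=C[:,:2]-m[:2];k=np.linalg.svd(h)[2][1];k*=np.sign(k[0])
print('flat n',n,'yaw',np.arctan2(n[1],n[0]),'vert yaw',np.arctan2(k[1],k[0]),'at',m,len(C))
th=np.arctan2(k[1],k[0]); t=np.array([-k[1],k[0]])
# body pixels on the flat rows: tangential extents
E=cloud('scene',ds,360,380,201,206); w=E[(E[...,2]>.0605)]
print('tang range',np.percentile(w[:,:2]@t,[0,3,97,100]),'norm',m[:2]@k)
def inpoly(f,X): return f(X)
# synthetic pixel-mask fit: sample model tops -> centroid
g=np.mgrid[-.012:.012:.0001,-.012:.012:.0001].reshape(2,-1).T
G=g[(np.hypot(*g.T)<.0072)&(g[:,0]<.0027)]
c0=G.mean(0)
T=cloud('top',dt,176,196,203,223).reshape(-1,3);T=T[T[:,2]>.0822]
print('top N',len(T),T.mean(0))
ax=T[:,:2].mean(0)-c0[0]*k
print('shaft axis (top)',ax,' (flat scene) ',m[:2]-.0055*k, 'norm',ax@k,'tang',ax@t)
S=cloud('scene',ds,360,380,190,200).reshape(-1,3);S=S[S[:,2]>.0822]
print('shaft axis (scene top)',S[:,:2].mean(0)-c0[0]*k)
# knob
for n,D,b in(('top',dt,(354,380,228,258)),('scene',ds,(130,170,196,240))):
    K=cloud(n,D,*b).reshape(-1,3)
    B=K[(K[:,2]>.0455)&(K[:,2]<.052)]
    (cx,cy),(ww,hh),a=cv2.minAreaRect((B[:,:2]*1000).astype(np.float32));
    u=np.linalg.svd(B[:,:2]-B[:,:2].mean(0))[2][0];u*=np.sign(u[0])
    # bar centroid offset: rect -22..22 x16 + triangle 22..30
    off=(0*44*16+(22+8/3)*64)/(44*16+64)/1000
    print(n,'bar yaw',np.arctan2(u[1],u[0]),'N',len(B),'ctr',B[:,:2].mean(0)-off*u,'z',B[:,2].mean(),'rect',cx,cy,ww,hh,a)
    s=(B[:,:2]-B[:,:2].mean(0))@u+off;print('  ext',s.min(),s.max())
    F=K[(K[:,2]>.0195)&(K[:,2]<.0255)]
    print('  skirt enclosing',cv2.minEnclosingCircle((F[:,:2]*1000).astype(np.float32)))
E
```

```text
flat n [ 8.90322280e-01 -4.55330639e-01 -4.97279574e-04] yaw -0.4727436118360143 vert yaw -0.47262624782878904 at [0.55044716 0.1171256  0.06853439] 44
tang range [0.34489778 0.34550262 0.36329601 0.36400108] norm 0.43678620510307953
top N 32 [0.54458592 0.11895416 0.08395044]
shaft axis (top) [0.54608239 0.11818905]  (flat scene)  [0.5455501  0.11962934] norm 0.43241580825811005 tang 0.3538236854199472
shaft axis (scene top) [0.54625641 0.11844745]
top bar yaw -0.18214652852325403 N 145 ctr [ 0.47170194 -0.30738892] z 0.04798935637439119 rect 474.7205505371094 -308.2401428222656 16.06407928466797 49.47343826293945 79.23493957519531
  ext -0.021631650573552867 0.027848072417110632
  skirt enclosing ((472.9529724121094, -307.7575988769531), 26.496503829956055)
scene bar yaw -0.19338296969810595 N 160 ctr [ 0.4724951  -0.30717224] z 0.04705580359054502 rect 475.51007080078125 -307.8324890136719 16.167797088623047 51.066104888916016 77.72760772705078
  ext -0.022436523011537597 0.028629527792387987
  skirt enclosing ((474.313232421875, -306.8448181152344), 26.795978546142578)
```

Request:
{"fn": "jog_arm", "kwargs": {
  "steps": [37,-53,0,0.08,37,-53,0,0.08,37,-53,0,0.08,37,-53,0,0.08,37,-53,0,0.08,37,-53,0,0.08,37,-53,0,0.08,37,-53,0,0.08,37,-53,0,0.08,37,-53,0,0.08],
  "fingers": 1,
  "force": 90
}}

```text
t: 2.13
tool_pos: [0.4166, 0.3079, 0.1996]
tcp_rot: [-179.9, -0.0, -10.6]
force: [0.9, 1.5, 0.0]
grip_width: 0.0855
finger_force: 0.0
```

Request:
{"fn": "jog_arm", "kwargs": {
  "steps": [5.5,-61.5,0,0,5.5,-61.5,0,0,5.5,-61.5,0,0,5.5,-61.5,0,0,5.5,-61.5,0,0,5.5,-61.5,0,0,5.5,-61.5,0,0,5.5,-61.5,0,0,5.5,-61.5,0,0,5.5,-61.5,0,0]
}}

```text
t: 2.97
tool_pos: [0.4527, -0.1074, 0.1997]
tcp_rot: [-180.0, -0.1, -10.6]
force: [1.7, 0.8, 0.7]
grip_width: 0.0852
finger_force: 0.0
```

Request:
{"fn": "jog_arm", "kwargs": {
  "steps": [1.8,-19.8,0,0,1.8,-19.8,0,0,1.8,-19.8,0,0,1.8,-19.8,0,0,1.8,-19.8,0,0,1.8,-19.8,0,0,1.8,-19.8,0,0]
}}

```text
t: 3.55
tool_pos: [0.4704, -0.305, 0.1984]
tcp_rot: [-180.0, 0.1, -10.8]
force: [0.6, 0.9, 0.2]
grip_width: 0.0857
finger_force: 0.0
```

Request:
{"fn": "jog_arm", "kwargs": {
  "steps": [0.15,-0.23,-4,0,0.15,-0.23,-8,0,0.15,-0.23,-12,0,0.15,-0.23,-14.5,0,0.15,-0.23,-16,0,0.15,-0.23,-17,0,0.15,-0.23,-17.3,0,0.15,-0.23,-17.3,0,0.15,-0.23,-17.3,0]
}}

```text
t: 4.3
tool_pos: [0.4734, -0.3056, 0.0273]
tcp_rot: [180.0, -0.1, -10.6]
force: [-0.8, 0.5, 0.5]
grip_width: 0.0854
finger_force: 0.0
```

Request:
{"fn": "jog_arm", "kwargs": {
  "steps": [0,0,0,0,0,0,0,0,0,0,0,0,0,0,0,0,0,0,0,0,0,0,0,0,0,0,0,0,0,0,0,0,0,0,0,0,0,0,0,0],
  "fingers": 0,
  "force": 90
}}

```text
t: 5.13
tool_pos: [0.4724, -0.3057, 0.026]
tcp_rot: [180.0, 0.0, -10.6]
force: [-0.5, -0.3, 0.2]
grip_width: -0.0
finger_force: 0.0
```

Fingers shut on nothing; looking.

```bash
python3 - <<'E'
from h import *
p,_=viewer.grab_frame('top');s,_=viewer.grab_frame('scene')
cv2.imwrite('pics/g1.png',np.hstack([crop(p,300,180,110,110,3),crop(s,90,130,130,110,3)]))
print(get_obs())
E
```

```text
{'t': 5.2333, 'joints': array([-1.29772737e+01,  2.00214383e+01, -2.58028688e+01,  4.15427299e-04,
       -4.41800402e+01,  9.23302119e+01]), 'dq': array([ 0.00681234,  0.00146774, -0.00670859, -0.02913855,  0.04741217,
        0.05036033]), 'effort': array([-4.76302870e-03, -4.99819529e+01,  2.17564523e+01,  5.14305487e+00,
       -1.18393422e-03, -6.01467036e-05]), 'tool_pos': array([ 0.47242261, -0.30569922,  0.02604618]), 'tcp_rot': array([ 1.79999888e+02,  4.35553105e-03, -1.06467639e+01]), 'force': array([ 0.48171843, -0.47260446, -0.61099658]), 'wrist_torque': array([-0.09388126, -0.09005585,  0.00619644]), 'finger_force': 0.0, 'grip_width': -1.8060875645896395e-05}
```

View pics/g1.png

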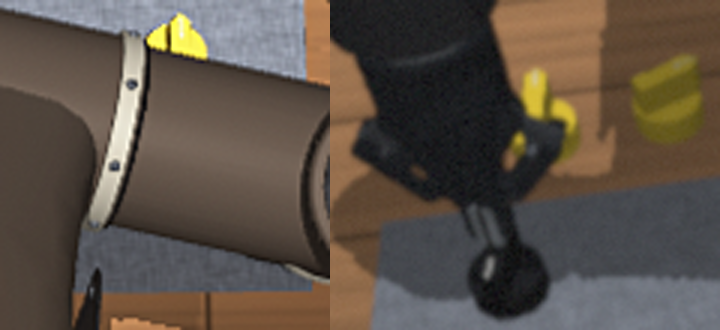

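The knob (scene px about (150,223)) is untouched. The shut fingers seem to be behind it, at about (145,207). I'll measure the finger positions by depth.

```bash
python3 - <<'E'
from h import *
np.set_printoptions(linewidth=250,suppress=True)
s,D,_=grab('scene',4)
print(proj('scene',(.472,-.306,.026)),proj('scene',(.472,-.306,.045)),proj('scene',(.472,-.307,.0)))
C=cloud('scene',D,132,166,194,238)[::2,::1]
print('z');print((C[...,2]*1000).round().astype(int)); print('x-400');print((C[...,0]*1000-400).round().astype(int))
cv2.imwrite('pics/g2.png',np.clip(crop(s,110,160,80,80,7)*1.8,0,255).astype(np.uint8))
E
```

```text
(np.float64(148.24675125203507), np.float64(218.02401081435136)) (np.float64(145.9688324486253), np.float64(211.78664004883157)) (np.float64(150.74020175792782), np.float64(226.30290795102445))
z
[[110 110 110 110 108 104 102 110 109 110 109 110 110 108 105 104 110 110 110 111 109 109 109 109  -2   0  -1   0   0  -1  -1   0  -1   1]
 [104 105 105 103 104 102  99 105 104 103 104 103 105 105 100  99  98  87 104 103 104 104 105  -1  -1  -2   0   0  -1  -1   0   0   0   0]
 [ 99 100 100  99  98  94  96  95  95  99 101 101  98  99  94  93  88  85  80   0   0   1   0   0   0  -1   0   0   0  -1  -1  -2  -1   0]
 [  0   0  87  88  92  93  93  92  92  92  92  92  87  89  89  88  86  82  78  73   0  -1   0   0   0  -1   0   1   1   0   0   0   0  -1]
 [ -1   0  83  83  82  86  87  86  87  87  87  86  86  83  83  81  82  79  72  70  -1   0   0   0   0   0   0   0   0  -2  -1   1  -1   1]
 [  0   0   1  77  75  76  81  81  82  81  82  81  81  78  77  76  77  77  72  46   1   0  -1  -1   0   1   2   1   1  -1  -1   0  -1   0]
 [ -1  -1   0   0  69  70  71  76  76  75  75  76  75  76  73  71  71 
[... 4519 characters left out ...]
 77]
 [ 69  71  70  71  70  71  85  89  89  91  92  96  99 100  98  97  97  95  95  95  95  94  94  93  91  92  90  87  86  84  82  81  82  81]
 [ 74  75  75  75  77  76  78  87  88  91  93  94  99 100  99  96  96  96  96  96  95  94  93  93  93  92  90  89  87  85  87  86  87  87]
 [ 78  80  80  81  81  82  82  82  87  89  92  94  94  95  95  95  96  96  96  96  96  96  94  93  94  93  91  90  90  91  91  92  91  93]
 [ 85  85  86  85  86  88  87  88  88  88  90  92  94  94  94  95  97  96  96  97  96  96  95  94  93  94  95  95  96  95  96  96  98  98]
 [ 90  91  91  91  92  92  92  92  94  95  94  95  96  95  95  95  95  97  96  97  98  98  98  99 100  99 100 100 100 100 102 102 103 103]]
```

View pics/g2.png

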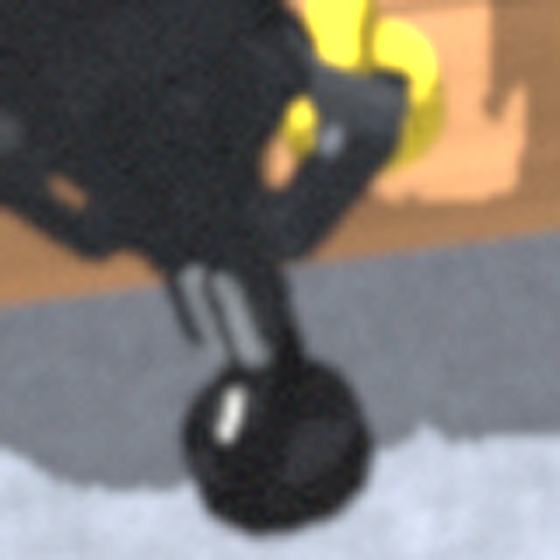

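The shut fingertips are really at z≈0.060, although the reported TCP z is 0.026. In x and y they agree. So I open, go about 34 mm lower while watching the force, and close.

Request:
{"fn": "jog_arm", "kwargs": {
  "steps": [0,0,0,0,0,0,0,0,0,0,0,0,0,0,0,0,0,0,0,0,0,0,0,0],
  "fingers": 1
}}

```text
t: 5.93
tool_pos: [0.4724, -0.3057, 0.0261]
tcp_rot: [180.0, 0.0, -10.6]
force: [-0.1, -0.3, -0.4]
grip_width: 0.0724
finger_force: 0.0
```

```bash
python3 - <<'E'
from h import *
s,D,_=grab('scene',4)
C=cloud('scene',D,90,210,150,240).reshape(-1,3)
print(get_obs()['grip_width'])
# points above bench not knob: lowest gripper points in bands of distance from the axis along y
y=C[:,1]; m=(abs(C[:,0]-.472)<.03)
for a in range(-70,71,10):
    k=m&(abs(y+.3057-a/1000)<.005)&(C[:,2]>.03)
    print(a,np.sort(C[k,2])[:4].round(3) if k.any() else None)
cv2.imwrite('pics/g3.png',np.clip(crop(s,90,140,120,100,6)*1.8,0,255).astype(np.uint8))
E
```

```text
0.08568849303743245
-70 [0.118 0.118 0.119 0.12 ]
-60 [0.112 0.113 0.115 0.117]
-50 [0.037 0.037 0.077 0.078]
-40 [0.072 0.073 0.073 0.074]
-30 [0.115 0.118 0.13  0.131]
-20 [0.133 0.136 0.137 0.138]
-10 [0.032 0.033 0.033 0.033]
0 [0.03  0.03  0.031 0.031]
10 [0.03  0.031 0.031 0.032]
20 [0.136 0.136 0.137 0.137]
30 [0.035 0.036 0.037 0.037]
40 [0.037 0.037 0.074 0.075]
50 [0.039 0.041 0.041 0.043]
60 [0.093 0.094 0.098 0.099]
70 [0.118 0.119 0.12  0.121]
```

View pics/g3.png

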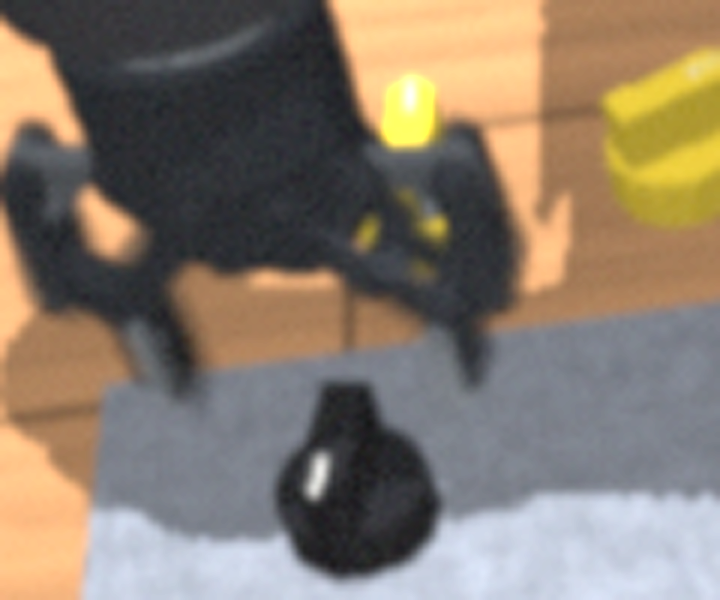

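The open tips are at z≈0.073, 13 mm above the shut ones. That fits a constant height offset of about 34 mm. Both straddle the bar.

Request:
{"fn": "jog_arm", "kwargs": {
  "steps": [0,-0.1,-1,0,0,-0.1,-2,0,0,-0.1,-3,0,0,-0.1,-3.5,0,0,-0.1,-3.5,0,0,-0.1,-3.5,0],
  "fingers": 1
}}

```text
t: 6.63
tool_pos: [0.472, -0.3066, -0.0097]
tcp_rot: [180.0, 0.1, -10.6]
force: [0.1, -0.5, 0.2]
grip_width: 0.0854
finger_force: 0.0
```

Request:
{"fn": "jog_arm", "kwargs": {
  "steps": [0,0,0,0,0,0,0,0,0,0,0,0,0,0,0,0,0,0,0,0,0,0,0,0,0,0,0,0,0,0,0,0,0,0,0,0,0,0,0,0],
  "fingers": 0,
  "force": 90
}}

```text
t: 7.47
tool_pos: [0.4728, -0.3068, -0.0084]
tcp_rot: [180.0, -0.0, -10.6]
force: [-0.4, 0.8, 5.0]
grip_width: 0.0145
finger_force: 88.4
```

Request:
{"fn": "jog_arm", "kwargs": {
  "steps": [0,0,2,0,0,0,5,0,0,0,9,0,0,0,12,0,0,0,13,0,0,0,13,0]
}}

```text
t: 7.97
tool_pos: [0.4743, -0.3073, 0.1244]
tcp_rot: [180.0, -0.3, -10.6]
force: [0.8, 0.2, -1.5]
grip_width: 0.0145
finger_force: 87.8
```

Request:
{"fn": "jog_arm", "kwargs": {
  "steps": [0.6,3.5,0,-0.03,1.2,7,0,-0.06,1.9,11,0,-0.09,2.6,15,0,-0.12,3.3,19,0,-0.15,4,23,0,-0.18,4.7,27,0,-0.21,5.4,31,0,-0.24,6,34.5,0,-0.265,6.5,37.5,0,-0.287]
}}

```text
t: 8.8
tool_pos: [0.5367, 0.0706, 0.1196]
tcp_rot: [179.9, 0.1, -27.1]
force: [-0.2, -1.0, -1.6]
grip_width: 0.0142
finger_force: 87.9
```

Request:
{"fn": "jog_arm", "kwargs": {
  "steps": [0.4,2.5,0,0,0.8,4.5,0,0,0.85,5,0,0,0.85,5,0,0,0.85,5,0,0,0.85,5,0,0]
}}

```text
t: 9.3
tool_pos: [0.5453, 0.1173, 0.1204]
tcp_rot: [179.9, 0.1, -27.1]
force: [-0.3, 0.1, -0.9]
grip_width: 0.0143
finger_force: 88.0
```

```bash
python3 - <<'E'
from h import *
s,D,_=grab('scene',6)
print(get_obs())
C=cloud('scene',D,300,440,100,240).reshape(-1,3)
r=C[(np.hypot(C[:,0]-.546,C[:,1]-.1186)<.05)]
print(np.histogram(r[:,2],np.arange(.04,.26,.01)))
np.save('pics/held.npy',D)
cv2.imwrite('pics/held.png',np.clip(crop(s,310,110,120,110,6)*1.6,0,255).astype(np.uint8)[:600])
E
```

```text
{'t': 9.6, 'joints': array([ 3.22541898e+01,  1.33440697e+01, -2.03822045e+01, -1.34523314e-03,
       -5.62568521e+01,  3.06094391e+01]), 'dq': array([ 0.26669006,  0.10257316,  0.02560685, -0.02760996, -0.04084803,
       -0.1527419 ]), 'effort': array([-2.82144744e-02, -4.53266752e+01,  2.62063390e+01,  6.24908209e+00,
       -8.83499742e-04,  3.12498742e-03]), 'tool_pos': array([0.54595339, 0.11773874, 0.12125134]), 'tcp_rot': array([-1.79984908e+02, -7.62886725e-03, -2.71371192e+01]), 'force': array([ 0.68072578, -0.41505262, -0.7358289 ]), 'wrist_torque': array([-0.00379979, -0.04445768, -0.03629671]), 'finger_force': 87.95154333114624, 'grip_width': 0.014313756612219862}
(array([126, 499,  38,  48,  45,   1,   0,   0,  13, 111, 125, 182, 105,
       256,  83,  90, 275, 183, 212, 203, 273]), array([0.04, 0.05, 0.06, 0.07, 0.08, 0.09, 0.1 , 0.11, 0.12, 0.13, 0.14,
       0.15, 0.16, 0.17, 0.18, 0.19, 0.2 , 0.21, 0.22, 0.23, 0.24, 0.25]))
```

View pics/held.png

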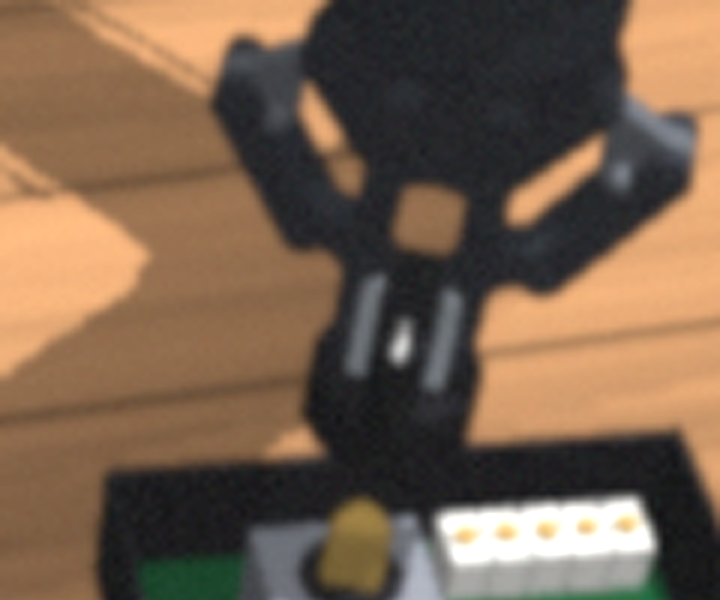

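The knob is held upright above the shaft, its pointed end towards the scene camera. I'll fit the held knob's axis and yaw from this depth.

```bash
python3 - <<'E'
from h import *
from scipy.optimize import least_squares
D=np.load('pics/held.npy')
C=cloud('scene',D,355,395,150,200).reshape(-1,3)
C=C[np.hypot(C[:,0]-.546,C[:,1]-.118)<.045]
S=C[(C[:,2]>.1305)&(C[:,2]<.148)&(C[:,0]>.53)]
f=least_squares(lambda p:np.hypot(S[:,0]-p[0],S[:,1]-p[1])-.0252,[.546,.118],loss='soft_l1',f_scale=.001)
print(len(S),'skirt axis',f.x,'rms',np.std(f.fun),'minz',C[C[:,2]>.1,2].min())
# bar end/top: points with z in .17-.182 near top, front of fingers
B=C[(C[:,2]>.1745)&(C[:,2]<.1815)]
k=np.array([np.cos(-.473),np.sin(-.473)]);t=np.array([-k[1],k[0]])
q=B[:,:2]-[.546,.1177]
for lo in(0,.01,.015,.02,.025):
    m=(q@k>lo)&(q@k<lo+.005);w=q[m]@t;print(lo,m.sum(),w.min().round(4) if m.any() else'',w.max().round(4) if m.any() else'',w.mean().round(4) if m.any() else'')
print('max along',(q@k).max())
E
```

```text
198 skirt axis [0.54450328 0.11911823] rms 0.00040610542482904757 minz 0.12798307029452283
0 19 -0.0065 0.0074 0.0003
0.01 43 -0.0126 0.0137 0.0006
0.015 19 -0.0072 0.0078 0.0006
0.02 20 -0.0068 0.0081 0.0006
0.025 5 -0.0012 0.0024 0.0004
max along 0.028032848272740756
```

Request:
{"fn": "jog_arm", "kwargs": {
  "steps": [0.07,0.02,-1,0,0.07,0.02,-2,0,0.07,0.02,-3,0,0.07,0.02,-3.8,0,0.07,0.02,-4.2,0,0.07,0.02,-4.2,0,0.07,0.02,-4.2,0]
}}

```text
t: 10.18
tool_pos: [0.5466, 0.1185, 0.0787]
tcp_rot: [180.0, 0.0, -27.1]
force: [0.4, 0.1, -0.1]
grip_width: 0.0144
finger_force: 88.0
```

Request:
{"fn": "jog_arm", "kwargs": {
  "steps": [0,0,-0.2,0,0,0,-0.4,0,0,0,-0.6,0,0,0,-0.8,0,0,0,-1.0,0,0,0,-1.0,0]
}}

```text
t: 10.68
tool_pos: [0.5463, 0.1183, 0.0687]
tcp_rot: [180.0, 0.0, -27.1]
force: [0.6, -0.0, -1.0]
grip_width: 0.0144
finger_force: 88.0
```

7 mm engaged, past the taper, with no force, so the flats match. Going on.

Request:
{"fn": "jog_arm", "kwargs": {
  "steps": [0,0,-0.2,0,0,0,-0.4,0,0,0,-0.6,0,0,0,-0.8,0,0,0,-1.0,0,0,0,-1.1,0,0,0,-1.1,0]
}}

```text
t: 11.27
tool_pos: [0.5467, 0.1183, 0.0582]
tcp_rot: [180.0, -0.0, -27.1]
force: [-2.6, -3.1, 5.1]
grip_width: 0.0145
finger_force: 88.7
```

Request:
{"fn": "jog_arm", "kwargs": {
  "steps": [0,0,-0.15,0,0,0,-0.3,0,0,0,-0.45,0,0,0,-0.58,0,0,0,-0.58,0,0,0,-0.58,0,0,0,-0.58,0,0,0,-0.58,0]
}}

```text
t: 11.93
tool_pos: [0.5467, 0.1183, 0.0532]
tcp_rot: [-180.0, -0.0, -27.1]
force: [-2.8, -3.8, 9.3]
grip_width: 0.0144
finger_force: 89.4
```

```bash
python3 - <<'E'
from h import *
s,D,_=grab('scene',6);o=get_obs();print(o['t'],o['tool_pos'],o['force'],o['finger_force'],o['grip_width'],o['wrist_torque'])
C=cloud('scene',D,340,400,170,215).reshape(-1,3)
C=C[(np.hypot(C[:,0]-.546,C[:,1]-.1186)<.027)]
print(np.histogram(C[:,2],np.arange(.05,.125,.003)))
q=(C[:,2]>.07)&(C[:,2]<.092); m=(np.hypot(C[:,0]-.546,C[:,1]-.1186)<.023)&q; print('skirt top',np.median(C[m,2]),m.sum())
cv2.imwrite('pics/end.png',np.clip(crop(s,320,130,110,100,6)*1.6,0,255).astype(np.uint8))
E
```

```text
12.2333 [0.54670282 0.1183262  0.05322014] [-4.38055164 -3.64993035  9.83959593] 89.42723035812378 0.014660896074593683 [-1.19606915  1.36563214 -0.02670704]
(array([  0,  70,   9,  10,  26,  31,  26,  29,  31,  26,  75,  77,   9,
        22,  18,  23,  23,  22,  27, 166,  24,  19,  18,  21]), array([0.05 , 0.053, 0.056, 0.059, 0.062, 0.065, 0.068, 0.071, 0.074,
       0.077, 0.08 , 0.083, 0.086, 0.089, 0.092, 0.095, 0.098, 0.101,
       0.104, 0.107, 0.11 , 0.113, 0.116, 0.119, 0.122]))
skirt top 0.08318448193854644 109
```

View pics/end.png

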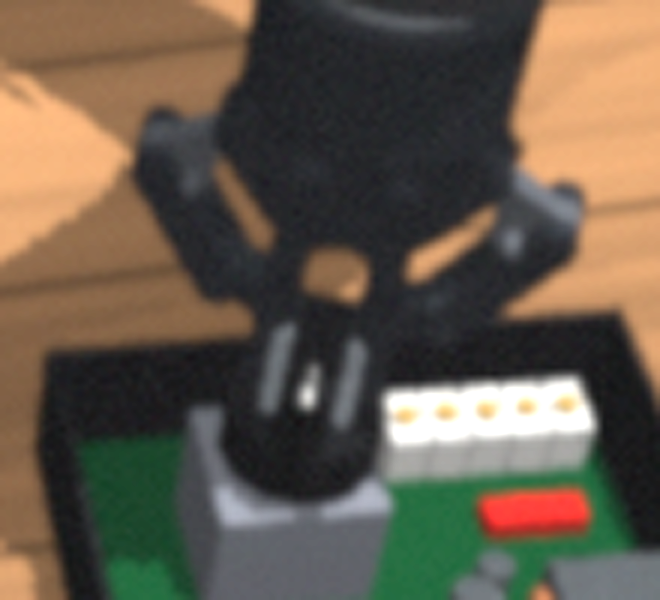

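The knob is on the shaft with its pointer along the flat. The skirt top at 0.083 means about 6–6.5 mm of travel, and the force gives about 5.8 mm. I'll relieve the side load slightly and press a bit more.

Request:
{"fn": "jog_arm", "kwargs": {
  "steps": [-0.03,-0.03,-0.04,0,-0.05,-0.04,-0.08,0,-0.05,-0.04,-0.08,0,-0.05,-0.04,-0.08,0,-0.05,-0.04,-0.08,0,-0.05,-0.04,-0.08,0]
}}

```text
t: 12.73
tool_pos: [0.5467, 0.1183, 0.0527]
tcp_rot: [-179.9, -0.1, -27.1]
force: [-2.5, -1.4, 10.4]
grip_width: 0.014
finger_force: 89.4
```

Force 10.4 N plus the knob's weight gives about 6.3 mm of travel, with a steady grip and little side load.

```bash
python3 -c "
from rig import manip;print(manip.job_done())"
```

```text
the job is handed in; nothing more can be done
None
```

The black knob is on the D-shaft with the flats matched, fully home as far as force and depth show, and still gripped and held pressed in about 6 mm of the 8 mm travel; I handed the job in at about 13 s, with no verdict returned.

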